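# Shut and latch the counter gate

## Robot

A 7-joint arm with a two-finger parallel gripper is mounted at the origin on the work surface. World frame = base frame: x ahead of the robot, y to its left, z up, the work surface at z = 0. Lengths are in m, angles in rad, forces in N, time in s.
With the tool pointing down it reaches from about 0.4 to 0.875 m from the base axis. Payload 19.3 kg.
Tool frame: the origin (TCP) lies at the very end of the fingers, on their centre line; the grasp point (between the pads) lies 19 mm behind it; z points along the fingers, y is the direction in which the jaws open and shut (so a half turn about z gives the same grasp; the last joint's range is limited). The gripper opens to 85 mm and grips with 20 to 120 N. Pads are 22 mm wide; open, the fingers measure 114 mm over their backs; the gripper's body (76 mm by 85 mm) begins 54 mm behind the grasp point. The pads swing forward as they close: fully open they stand 13 mm farther back than shut.
Start: joints at [1.154, 0.521, -0.036, 1.599, 0.021, 1.021, -0.113], TCP at [0.212, -0.588, 0.206] pointing down, gripper open.
Joint ranges: [-2.91, 2.91], [-0.3, 2.13], [-1.5, 1.42], [0.17, 2.43], [-1.26, 4.41], [0.16, 1.93], [-2.52, 2.52]. Speed limits (rad/s): [1.89, 1.89, 2.39, 2.39, 3.01, 3.01, 3.01].

## Interface

Orientations are given as [roll, pitch, yaw] about the fixed x, y, z axes, in that order (R = Rz(yaw) Ry(pitch) Rx(roll)).
In Python, from workcell import bot, vision, job_done gives the robot as it stands.
- The arm moves only by the tool arm_command, never from a script. Its arguments are lists of equal length, an entry for each row: "gripper": the finger opening in cm, from 0 to 8.54; "slide": the shift along the tool's x, y, z in cm, a list of three; "turn": the turn, a rotation vector about the tool's x, y, z in degrees, a list of three. A call has 1 to 5 rows; each row is the pose to reach, as a shift and turn from the pose commanded when the call began, along the tool's axes at that moment; what a row does not reach only later rows make up. A row lasts 1/8 s, in which the tool goes at most 62.5 mm and 10.7 degrees, less where a joint would pass 70% of its speed; a pose out of reach is approached as far as the arm can. A call with a gripper value outside its range is refused whole. The fingers move at their own pace and stop on an object; "force" is the grip in N (left out, the last holds). Time passes only in rows, so rows that repeat a pose let the fingers close. It gives the time, the measured TCP pose, the force and the opening at its end, in the units of the state.
- bot.observe(): the state, without advancing time (a new reading comes with each control period).
- vision.grab_frame(name): name is "side" or "top"; returns the picture (384x512x3 uint8, blue, green, red); there is no depth.
- vision.camera_model(name): a dict with "mtx" (3x3 intrinsics, pixels), "T" (4x4, takes a point from camera to world coordinates). Camera axes: x right, y down, z forward; pixel columns grow to the right and rows downward; lengths in m; the calibration is good to about 2 mm. A picture is of the moment at which its call begins. camera_model takes no time and is no camera call.
- job_done(): hands the job in, once; it reports no verdict.
The state is a dict: "clock": time; "qpos": joint angles; "qd": joint speeds; "joint_efforts": joint torques, N m; "position": TCP position; "tool_rot": TCP orientation; "force": force on the tool from outside, world axes, zero at the start; "moment": the same for the moment, N m; "grip_width": finger opening in m.
Only numpy, scipy, OpenCV 4.12 (cv2) and the standard library are available. Lean on these libraries where they do the work, as an engineer would, in place of code of your own. Each camera call takes 0.05 s, during which the arm holds its last target. There are 200 camera calls.

## Task

Close off the staff end of the music box counter: push the little wooden gate fully shut, then push the red-tipped brass latch lever over towards the gate until it snaps past centre into its other resting position, dropping its tongue into the keeper on the gate. Only push with the fingertips or the outside of the fingers: do not grip, lift or force anything, leave the cash tin, prism box, jade frog and music box where they stand, and finish with the hand clear.

Things in the scene. Friction and masses are not known exactly. Their poses are not given: they have to be found in the camera images.
- gate_frame: fixed low wooden fence, 600 mm long along its y, with the gate in its middle. Origin on the counter (z = 0) midway between the gate posts; x points through the gate away from the robot (yaw varies), y along the fence, z up. Gate posts 36 mm square, 150 mm high, at y = +132 mm (hinge, knob on top to 176 mm) and y = -132 mm (latch). Fence beyond them at most 130 mm high.
- gate (a joint): angle of the wooden gate leaf, rad: 0 is fully shut against its stop, in line with the fence; it grows as the free end swings to frame -x, towards the robot; starts at 0.3 to 0.6. Vertical hinge axis at frame x = 0, y = +110 mm; leaf 216 mm long from the axis, 18 mm thick (centred on the axis), 10 to 150 mm above the counter. Moves with about 1 N near the free end and stays where left.
- gate_push (a point): point on the robot-side face of the gate leaf, 140 mm from the hinge axis, 130 mm above the counter; moves with the gate. On top of the free end of the gate stand two brass keeper cheeks (to 182 mm height) that form a slot for the latch tongue.
- latch (a joint): angle of the brass latch lever, rad, with an over-centre spring: 0 unlatched (leaning 30 degrees from upright to frame -y, away from the gate), 0.52 upright (centre), 1.05 latched (leaning 30 degrees to frame +y, over the gate). The spring pushes it back to 0 before the centre and snaps it on to 1.05 past it. 2 to 6 N sideways at the knob starts it, less if the push follows the knob's arc.
- latch_pivot (a point): pivot of the latch lever on top of the latch post, at x = 0, y = -132 mm, z = 175 mm in the frame of gate_frame; axis along frame x. The fixed brass housing round it reaches 184 mm height and is 34 mm wide.
- latch_knob (a point): centre of the red ball (20 mm diameter) at the end of the latch lever, 70 mm from the pivot; the lever is a brass rod of 8 mm diameter in the plane x = 0 of gate_frame; a 48 mm flat tongue on the same pivot stands 65 degrees ahead of it on the gate side. Moves with the lever.
- cash_tin_center (a point): centre of the steel cash tin, 89 x 114 x 79 mm high with its handle, loose; the point lies 33 mm above the counter; leave alone
- prism_box_center (a point): centre of the six-sided crystal prism box, 74 mm across, 72 mm high, loose; the point lies 36 mm above the counter; leave alone
- jade_frog_center (a point): centre of the green jade frog figurine, 60 mm across, 64 mm high, loose; the point lies 30 mm above the counter; leave alone
- music_box_center (a point): centre of the lacquered plum music box, 84 x 109 x 64 mm high, loose; the point lies 30 mm above the counter; leave alone

How it is judged:
By the outcome, as a careful person would: the job done as asked, in the order asked, and still so for the second after the job is handed in, with the robot touching nothing.
It also fails if it takes over 40 s, if anything falls off the work surface, if the arm or the gripper's body presses on something with over 40 N, if the wrist force passes 120 N, or if a joint passes its speed limit or range.

## Working session

There is one attempt and no reset: what is moved stays moved. The work goes in short steps, Python scripts to look and compute and a tool call to move; the robot and the scene stay as the last step left them, time stands still between calls to the robot, and variables do not carry over. Pictures are saved under pics/ and viewed, about 8 in all and at most 12, crops included, and the job is handed in when it is done.

Besides the shell and the picture viewer there is one more tool, called after "Emit:" as name(argument=value, ...) on one line, values as JSON. arm_command: Moves the arm, as the interface text tells. Its arguments: {"type":"object","properties":{"gripper":{"type":"array","items":{"type":"number"}},"slide":{"type":"array","items":{"type":"array","items":{"type":"number"}}},"turn":{"type":"array","items":{"type":"array","items":{"type":"number"}}},"force":{"type":"number"}},"required":["gripper","slide","turn"]}

```bash
mkdir -p pics
python3 - <<'E'
from workcell import bot,vision
import cv2,numpy as np
for n in("side","top"):
    cv2.imwrite(f"pics/{n}0.png",vision.grab_frame(n)); m=vision.camera_model(n); print(n,np.round(m["mtx"],1).tolist(),np.round(m["T"],3).tolist())
print(bot.observe())
E
```

```text
side [[410.1, 0.0, 255.2], [0.0, 410.1, 186.6], [0.0, 0.0, 1.0]] [[0.989, -0.111, 0.102, 0.482], [-0.151, -0.711, 0.687, -0.629], [-0.004, -0.694, -0.72, 0.853], [0.0, 0.0, 0.0, 1.0]]
top [[466.0, 0.0, 252.1], [0.0, 466.0, 193.8], [0.0, 0.0, 1.0]] [[-0.133, -0.97, 0.202, 0.332], [-0.991, 0.131, -0.024, 0.07], [-0.003, -0.204, -0.979, 1.362], [0.0, 0.0, 0.0, 1.0]]
{'clock': 0.1, 'qpos': array([ 1.15379822,  0.52193265, -0.03632134,  1.59994785,  0.02117228,
        1.02109326, -0.1127827 ]), 'qd': array([-0.0006542 , -0.00292975, -0.00104866, -0.00173547, -0.00017883,
       -0.00011161, -0.00077387]), 'joint_efforts': array([ 6.62911669e-03, -9.28491354e+01,  1.98492184e+00, -3.70526004e+01,
        1.81856233e-02,  5.46369163e-03,  8.35345668e-05]), 'position': array([ 0.21229085, -0.5874961 ,  0.20509804]), 'tool_rot': array([-3.14059648e+00,  4.89638783e-05,  3.46784617e-01]), 'force': array([-0.11441606,  0.13940768,  0.45867121]), 'moment': array([ 0.00250826, -0.01721156,  0.00139234]), 'grip_width': 0.08586927249564516}
```

View pics/side0.png

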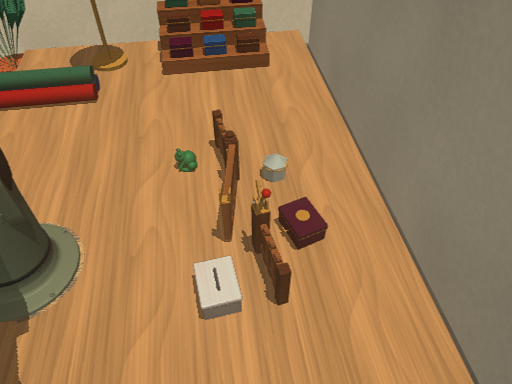

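View pics/top0.png

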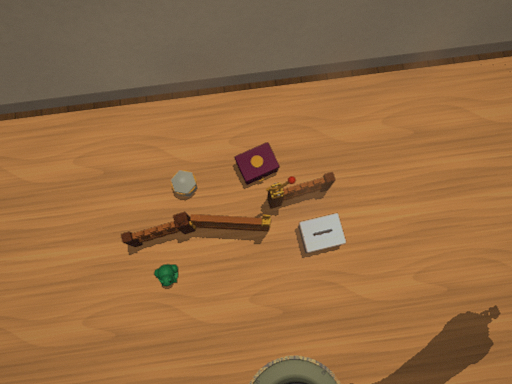

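The side view shows the red knob at (266,193) and the open gate leaf from (232,140) to (227,238). The top view shows the knob at (292,180), the fence end posts at (127,238) and (329,178), the hinge post at (182,219) and the latch housing at (277,191). The free end of the gate is at (267,222), the tin at (322,233), and the plum box at (257,163).

```bash
cat > h.py <<'E'
import numpy as np,cv2
from workcell import bot,vision
def ray(n,px):
    m=vision.camera_model(n);T=np.array(m["T"]);d=T[:3,:3]@np.linalg.inv(m["mtx"])@[px[0],px[1],1];return T[:3,3],d
def plane(n,px,z):
    o,d=ray(n,px);return o+d*(z-o[2])/d[2]
def tri(a,b):
    (o,d),(p,e)=ray("side",a),ray("top",b);s=np.linalg.lstsq(np.c_[d,-e],p-o,rcond=None)[0];x,y=o+d*s[0],p+e*s[1];return (x+y)/2,np.linalg.norm(x-y)
def red(n,im=None):
    im=vision.grab_frame(n) if im is None else im
    h=cv2.cvtColor(im,cv2.COLOR_BGR2HSV);k=((h[...,0]<6)|(h[...,0]>174))&(h[...,1]>190)&(h[...,2]>120)
    nn,l,s,c=cv2.connectedComponentsWithStats(k.astype(np.uint8));return [(s[i,4],c[i].round(1).tolist()) for i in range(1,nn) if s[i,4]>8]
E
python3 - <<'E'
from h import *
np.set_printoptions(precision=4,suppress=True)
for n in("side","top"):print(n,red(n,cv2.imread(f"pics/{n}0.png")))
print("knob",tri((266,193),(292,180)))
print("ends",plane("top",(127,238),.13),plane("top",(329,178),.13))
h=plane("top",(182,219),.176);l=plane("top",(277,191),.18);print("hinge",h,"latch",l,np.linalg.norm((h-l)[:2]))
print("gate end",plane("top",(270,222),.15))
for nm,p,z in(("tin",(322,233),.07),("box",(257,163),.06),("prism",(184,183),.06),("frog",(167,274),.05)):print(nm,plane("top",p,z))
im=cv2.imread("pics/top0.png")[130:290,100:360];cv2.imwrite("pics/c.png",cv2.resize(im,None,fx=3,fy=3,interpolation=cv2.INTER_CUBIC))
E
```

```text
side [(np.int32(142), [211.1, 12.6]), (np.int32(1064), [46.2, 92.7]), (np.int32(49), [265.8, 192.4])]
top [(np.int32(27), [291.3, 179.5])]
knob (array([ 0.5876, -0.0606,  0.2345]), np.float64(0.0017754829215566948))
ends [0.5126 0.3843 0.13  ] [ 0.6024 -0.1732  0.13  ]
hinge [0.5358 0.2284 0.176 ] latch [ 0.5752 -0.024   0.18  ] 0.25542253480965627
gate end [0.5015 0.0038 0.15  ]
tin [ 0.4629 -0.1396  0.07  ]
box [0.6896 0.0119 0.06  ]
prism [0.6588 0.2275 0.06  ]
frog [0.4094 0.3024 0.05  ]
```

View pics/c.png

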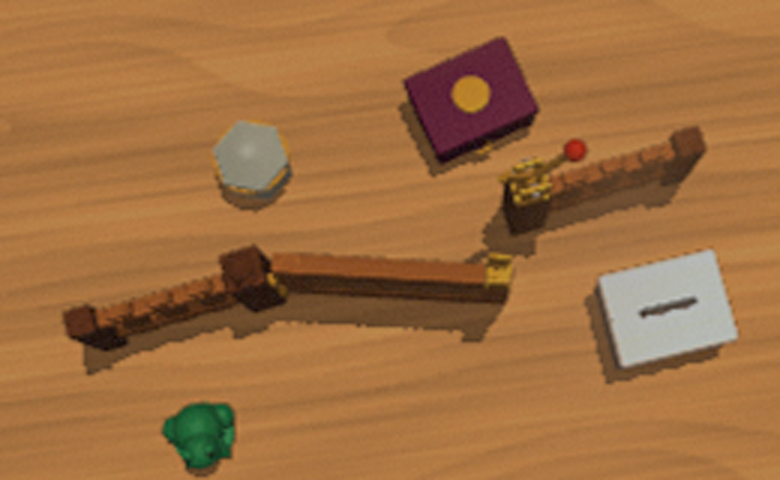

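The crop confirms the layout: keeper cheeks on the leaf's free end, the lever leaning to the right, and free space on the robot side of the gate. I take the frame yaw as 0.158, the origin as (0.558, 0.104) and the gate at about 0.34 rad.

```bash
cat >> h.py <<'E'
from scipy.spatial.transform import Rotation as Ro
O=np.array([.559,.104,0]);YAW=.158
def F(p): return O+Ro.from_euler('z',YAW).apply(p)
def go(p):   # frame point -> slide cm from present pose, turn deg
    s=bot.observe();R=Ro.from_euler('xyz',s["tool_rot"]);t=Ro.from_euler('xyz',[np.pi,0,YAW])
    return (R.inv().apply(F(p)-s["position"])*100).round(2),np.degrees((R.inv()*t).as_rotvec()).round(2)
def pos():
    s=bot.observe();return (Ro.from_euler('z',-YAW).apply(s["position"]-O)*1000).round(1),s["force"].round(2),s["clock"]
E
python3 - <<'E'
from h import *
print(Ro.from_euler('z',-YAW).apply(np.array([.40,-.30,.2])-O))
print(go(Ro.from_euler('z',-YAW).apply(np.array([.40,-.30,.205])-O)),go([-.115,-.025,.205]),go([-.115,-.025,.125]))
E
```

```text
[-0.22058623 -0.37395015  0.2       ]
(array([ 27.42, -20.66,   0.03]), array([-6.000e-02,  1.000e-02,  1.082e+01])) (array([ 44.34, -52.95,   0.06]), array([-6.000e-02,  1.000e-02,  1.082e+01])) (array([ 44.34, -52.94,   8.06]), array([-6.000e-02,  1.000e-02,  1.082e+01]))
```

Emit:
arm_command(gripper=[0, 0, 0, 0, 0], slide=[[5, -4, 0], [10, -8, 0], [15, -12, 0], [20, -16, 0], [25, -20, 0]], turn=[[0, 0, 2], [0, 0, 4], [0, 0, 6], [0, 0, 8], [0, 0, 10.8]])

```text
clock: 0.72
position: [0.3762, -0.3194, 0.2056]
tool_rot: [3.142, -0.0, 0.157]
force: [0.6, -0.6, 0.5]
grip_width: 0.0003
```

```bash
python3 -c "
from h import *
print(pos(),go([-.115,-.025,.205]))"
```

```text
(array([-247.1, -389.4,  205.6]), array([ 0.6 , -0.65,  0.49]), 0.725) (array([ 13.16, -36.46,   0.06]), array([ 0.  , -0.  , -0.07]))
```

Emit:
arm_command(gripper=[0, 0, 0, 0, 0], slide=[[2, -6, 0], [4, -11.5, 0], [6, -17, 0], [8, -23, 0], [10, -28, 0]], turn=[[0, 0, 0], [0, 0, 0], [0, 0, 0], [0, 0, 0], [0, 0, 0]])

```text
clock: 1.35
position: [0.4301, -0.0269, 0.2057]
tool_rot: [3.142, -0.0, 0.159]
force: [1.1, -0.6, 0.1]
grip_width: -0.0001
```

Emit:
arm_command(gripper=[0, 0, 0, 0], slide=[[1.5, -4.5, 0], [3, -8.5, 0], [3, -8.5, 4], [3, -8.5, 7]], turn=[[0, 0, 0], [0, 0, 0], [0, 0, 0], [0, 0, 0]])

```text
clock: 1.85
position: [0.446, 0.0601, 0.1344]
tool_rot: [-3.141, 0.0, 0.159]
force: [1.0, -0.0, -0.3]
grip_width: -0.0002
```

```bash
python3 -c "
from h import *
print(pos(),go([-.115,-.025,.125]))
a=vision.grab_frame('side')[100:330,150:350];b=vision.grab_frame('top')[130:330,130:350]
cv2.imwrite('pics/g1.png',np.hstack([cv2.resize(a,(390,450)),cv2.resize(b,(400,450))]))"
```

```text
(array([-118.5,  -25.6,  134.4]), array([ 1.  , -0.02, -0.33]), 1.85) (array([ 0.35, -0.06,  0.94]), array([-0.01,  0.03,  0.08]))
```

View pics/g1.png

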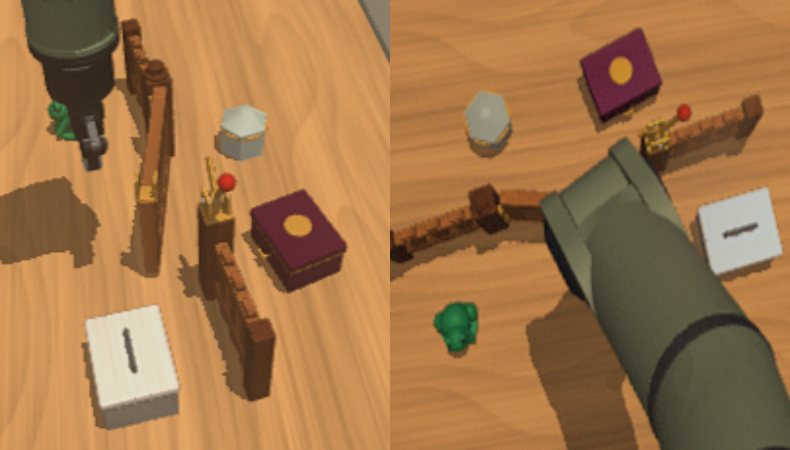

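The hand is on the robot side of the leaf with a clear gap, and nothing has been disturbed. I'll lower a little and push in.

Emit:
arm_command(gripper=[0, 0, 0, 0, 0], slide=[[1.5, 0, 0.9], [3, 0, 0.9], [4.5, 0, 0.9], [6, 0, 0.9], [7, 0, 0.9]], turn=[[0, 0, 0], [0, 0, 0], [0, 0, 0], [0, 0, 0], [0, 0, 0]])

```text
clock: 2.58
position: [0.5167, 0.0709, 0.1268]
tool_rot: [-3.141, -0.0, 0.158]
force: [-0.2, -0.1, -0.2]
grip_width: 0.0
```

Emit:
arm_command(gripper=[0, 0, 0, 0], slide=[[0.5, 0, 0], [1, 0, 0], [1.5, 0, 0], [1.8, 0, 0]], turn=[[0, 0, 0], [0, 0, 0], [0, 0, 0], [0, 0, 0]])

```text
clock: 3.08
position: [0.5335, 0.0736, 0.1266]
tool_rot: [-3.142, -0.0, 0.158]
force: [0.7, 0.9, -0.5]
grip_width: 0.0
```

```bash
python3 -c "
from h import *
print(pos())
a=vision.grab_frame('side')[100:330,150:350]
cv2.imwrite('pics/g2.png',cv2.resize(a,(600,600)))"
```

```text
(array([-29.9, -26. , 126.6]), array([ 0.71,  0.92, -0.45]), 3.075)
```

View pics/g2.png

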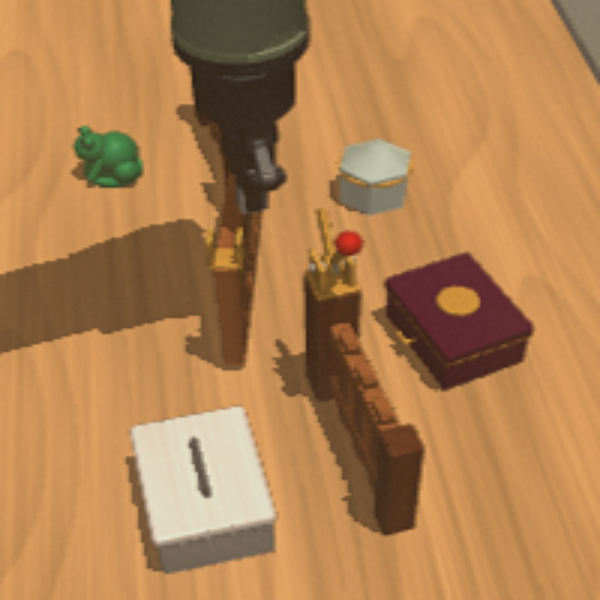

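```bash
python3 -c "
from h import *
def pr(p,n='side'):
    m=vision.camera_model(n);T=np.linalg.inv(m['T']);c=T[:3,:3]@p+T[:3,3];u=m['mtx']@c;u=u[:2]/u[2]
    return ((u-[150,100])*[3,600/230]).round()
s=bot.observe();print('tcp',pr(s['position']))
for th in(.1,.2,.3,.35,.4):
    for r in(.0,.14,.216): print(th,r,[pr(F([-r*np.sin(th),.11-r*np.cos(th),z])) for z in(.15,.01)])
im=vision.grab_frame('top')[130:330,130:350];cv2.imwrite('pics/g3.png',cv2.resize(im,(660,600)))
"
```

```text
tcp [253. 225.]
0.1 0.0 [array([242., 111.]), array([249., 208.])]
0.1 0.14 [array([271., 206.]), array([276., 303.])]
0.1 0.216 [array([290., 265.]), array([293., 361.])]
0.2 0.0 [array([242., 111.]), array([249., 208.])]
0.2 0.14 [array([254., 208.]), array([261., 304.])]
0.2 0.216 [array([262., 268.]), array([268., 364.])]
0.3 0.0 [array([242., 111.]), array([249., 208.])]
0.3 0.14 [array([237., 208.]), array([245., 305.])]
0.3 0.216 [array([233., 270.]), array([242., 365.])]
0.35 0.0 [array([242., 111.]), array([249., 208.])]
0.35 0.14 [array([228., 208.]), array([237., 305.])]
0.35 0.216 [array([219., 270.]), array([229., 365.])]
0.4 0.0 [array([242., 111.]), array([249., 208.])]
0.4 0.14 [array([220., 208.]), array([229., 305.])]
0.4 0.216 [array([205., 269.]), array([217., 365.])]
```

View pics/g3.png

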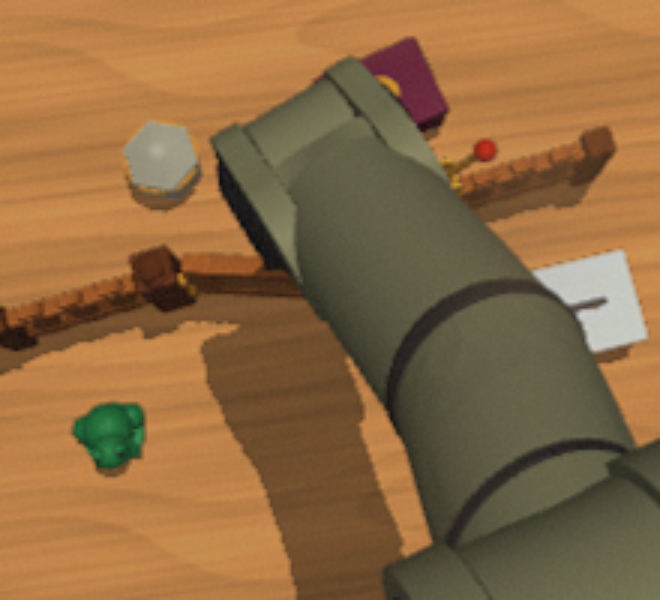

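```bash
python3 -c "
from h import *
a=vision.grab_frame('side')[130:230,200:300]
cv2.imwrite('pics/g4.png',cv2.resize(a,(600,600),interpolation=cv2.INTER_CUBIC));print(pos(),bot.observe()['grip_width'])"
```

```text
(array([-30.2, -26. , 126.6]), array([-0.81,  0.39,  0.06]), 3.225) -0.00012842769151372955
```

View pics/g4.png

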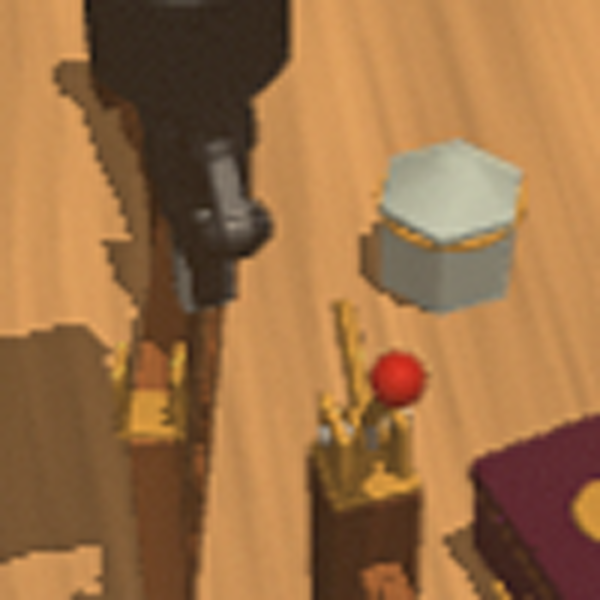

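```bash
python3 -c "
from h import *
m=vision.camera_model('side');T=np.linalg.inv(m['T'])
def pr(p):
    c=T[:3,:3]@p+T[:3,3];u=m['mtx']@c;return (u[:2]/u[2]).round(1)
for dz in(0,.01,.02,.03): print(dz,pr(np.array([.446,.0601,.1344+dz])), 'seen 197.2,185.4;', pr(bot.observe()['position']+[0,0,dz]),'seen 235,181')
"
```

```text
0 [198.5 192. ] seen 197.2,185.4; [234.1 186.2] seen 235,181
0.01 [198.1 189.1] seen 197.2,185.4; [233.9 183.4] seen 235,181
0.02 [197.6 186.2] seen 197.2,185.4; [233.7 180.5] seen 235,181
0.03 [197.2 183.2] seen 197.2,185.4; [233.5 177.6] seen 235,181
```

The visible fingertips end about 2 cm above the reported TCP in both views, so the finger passed just over the leaf without touching it. I'll raise, back off, and come in lower.

Emit:
arm_command(gripper=[0, 0, 0, 0, 0], slide=[[0, 0, -1.5], [-4, 0, -1.5], [-8, -0.5, -1.5], [-8, -0.5, 1], [-8, -0.5, 3.2]], turn=[[0, 0, 0], [0, 0, 0], [0, 0, 0], [0, 0, 0], [0, 0, 0]])

```text
clock: 3.85
position: [0.4539, 0.0658, 0.0953]
tool_rot: [3.141, -0.002, 0.158]
force: [-0.4, 0.0, -0.8]
grip_width: -0.0003
```

Emit:
arm_command(gripper=[0, 0, 0, 0, 0], slide=[[1.5, 0, 0], [3, 0, 0], [4.5, 0, 0], [5.5, 0, 0], [6.5, 0, 0]], turn=[[0, 0, 0], [0, 0, 0], [0, 0, 0], [0, 0, 0], [0, 0, 0]])

```text
clock: 4.47
position: [0.5183, 0.0761, 0.0947]
tool_rot: [3.142, 0.0, 0.158]
force: [-1.2, -0.9, 0.5]
grip_width: 0.0001
```

```bash
python3 -c "
from h import *
print(pos())
a=vision.grab_frame('side')[130:230,200:300]
cv2.imwrite('pics/g5.png',cv2.resize(a,(500,500),interpolation=cv2.INTER_CUBIC))"
```

```text
(array([-44.6, -21.1,  94.7]), array([-1.16, -0.9 ,  0.51]), 4.475)
```

View pics/g5.png

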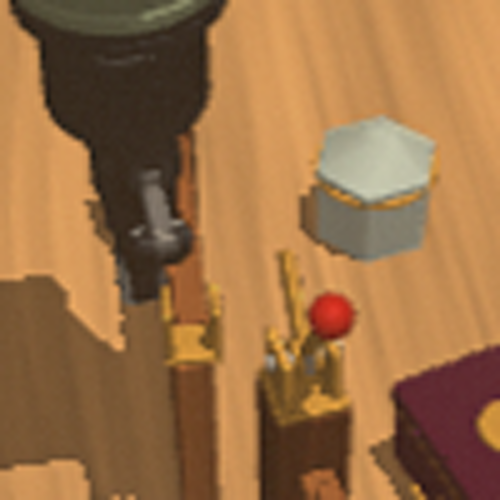

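The finger is now beside the leaf, and the keeper has moved from about (225,196) to (239,198), so the push is working. I'll carry on towards the stop.

Emit:
arm_command(gripper=[0, 0, 0, 0, 0], slide=[[0.6, 0, 0], [1.1, 0, 0], [1.5, 0, 0], [1.8, 0, 0], [1.9, 0, 0]], turn=[[0, 0, 0], [0, 0, 0], [0, 0, 0], [0, 0, 0], [0, 0, 0]])

```text
clock: 5.15
position: [0.5366, 0.0791, 0.0946]
tool_rot: [-3.142, 0.0, 0.158]
force: [-1.1, 0.1, 0.9]
grip_width: -0.0001
```

Emit:
arm_command(gripper=[0, 0, 0], slide=[[0.2, 0, 0], [0.4, 0, 0], [0.4, 0, 0]], turn=[[0, 0, 0], [0, 0, 0], [0, 0, 0]])

```text
clock: 5.52
position: [0.5406, 0.0798, 0.0946]
tool_rot: [-3.141, -0.0, 0.158]
force: [0.3, -0.7, 0.4]
grip_width: -0.0
```

```bash
python3 -c "
from h import *
print(pos())
"
```

```text
(array([-21.9, -21. ,  94.6]), array([ 0.32, -0.67,  0.44]), 5.525)
```

Emit:
arm_command(gripper=[0, 0, 0], slide=[[0.2, 0, 0], [0.3, 0, 0], [0.3, 0, 0]], turn=[[0, 0, 0], [0, 0, 0], [0, 0, 0]])

```text
clock: 5.9
position: [0.5435, 0.0803, 0.0946]
tool_rot: [-3.141, -0.0, 0.158]
force: [-0.4, -1.2, -0.1]
grip_width: -0.0001
```

Emit:
arm_command(gripper=[0, 0], slide=[[0.2, 0, 0], [0.2, 0, 0]], turn=[[0, 0, 0], [0, 0, 0]])

```text
clock: 6.15
position: [0.5455, 0.0806, 0.0946]
tool_rot: [-3.141, -0.0, 0.158]
force: [-0.6, -1.1, 0.5]
grip_width: 0.0004
```

Emit:
arm_command(gripper=[0, 0], slide=[[0.2, 0, 0], [0.2, 0, 0]], turn=[[0, 0, 0], [0, 0, 0]])

```text
clock: 6.4
position: [0.5458, 0.0806, 0.0944]
tool_rot: [3.141, 0.003, 0.158]
force: [-11.5, -1.3, 7.4]
grip_width: -0.0
```

Emit:
arm_command(gripper=[0, 0], slide=[[0.2, 0, 0], [0.2, 0, 0]], turn=[[0, 0, 0], [0, 0, 0]])

```text
clock: 6.65
position: [0.5457, 0.0805, 0.0941]
tool_rot: [3.141, 0.007, 0.158]
force: [-24.5, -3.0, 17.6]
grip_width: 0.0
```

```bash
python3 -c "
from h import *
print(pos())
a=vision.grab_frame('side')[130:270,190:330]
cv2.imwrite('pics/g6.png',cv2.resize(a,(600,600),interpolation=cv2.INTER_CUBIC))"
```

```text
(array([-16.9, -21.1,  94.1]), array([-24.51,  -3.05,  17.64]), 6.65)
```

View pics/g6.png

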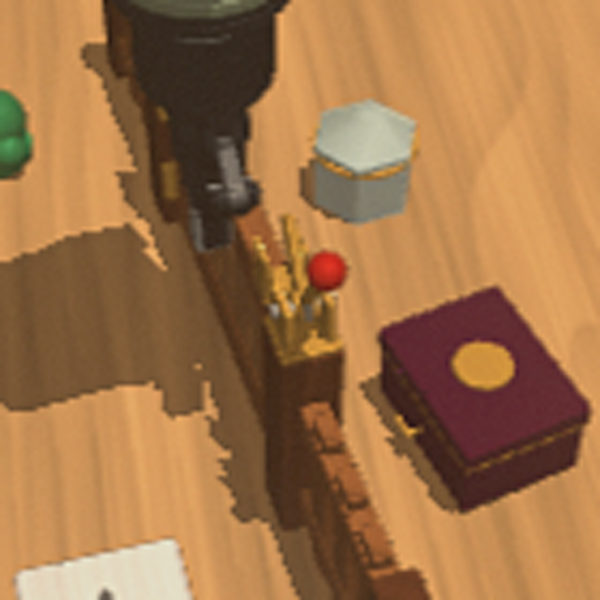

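The gate is in line with the fence, and the contact force rises to 25 N with no more movement, so it is on its stop. Next I'll back off and go round to the far side of the lever.

Emit:
arm_command(gripper=[0, 0, 0, 0, 0], slide=[[-1, 0, 0], [-5, 0, 0], [-5, 0, -6], [-5, 3, -12], [-5, 9, -15]], turn=[[0, 0, 0], [0, 0, 0], [0, 0, 0], [0, 0, 0], [0, 0, 0]])

```text
clock: 7.32
position: [0.5139, -0.0076, 0.2438]
tool_rot: [-3.141, -0.004, 0.162]
force: [0.7, -1.0, 0.0]
grip_width: -0.0002
```

Emit:
arm_command(gripper=[0, 0, 0, 0], slide=[[0, 5, 0], [0, 10.5, 0], [0, 10.5, 0], [0, 10.5, 0]], turn=[[0, 0, 0], [0, 0, 0], [0, 0, 0], [0, 0, 0]])

```text
clock: 7.82
position: [0.5295, -0.1116, 0.2405]
tool_rot: [-3.141, -0.0, 0.158]
force: [0.0, 0.6, -0.2]
grip_width: 0.0004
```

```bash
python3 -c "
from h import *
print(pos(),go([.002,-.215,.205]))
a=vision.grab_frame('side')[110:270,180:340]
cv2.imwrite('pics/g7.png',cv2.resize(a,(600,600),interpolation=cv2.INTER_CUBIC))"
```

```text
(array([ -63.1, -208.3,  240.5]), array([ 0.05,  0.57, -0.2 ]), 7.825) (array([6.51, 0.67, 3.56]), array([-0.02, -0.01,  0.02]))
```

View pics/g7.png

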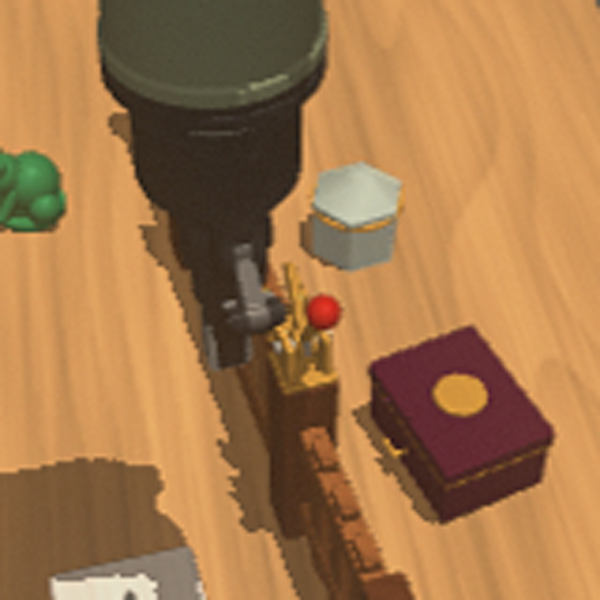

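The hand is clear of the lever and the knob is untouched at about (266,193) in the full picture. I'll lower, move in behind the knob, then push it over.

Emit:
arm_command(gripper=[0, 0, 0, 0], slide=[[0, 1, 3.5], [3, 1, 3.5], [6.5, 1, 3.5], [6.5, 1, 3.5]], turn=[[0, 0, 0], [0, 0, 0], [0, 0, 0], [0, 0, 0]])

```text
clock: 8.38
position: [0.5969, -0.1093, 0.2051]
tool_rot: [-3.141, -0.001, 0.161]
force: [-1.1, 0.3, -0.8]
grip_width: 0.0001
```

Emit:
arm_command(gripper=[0, 0, 0, 0, 0], slide=[[0, -1, 0], [0, -2, 0], [0, -3, 0], [0, -3.8, -0.2], [0, -4.6, -0.4]], turn=[[0, 0, 0], [0, 0, 0], [0, 0, 0], [0, 0, 0], [0, 0, 0]])

```text
clock: 9.0
position: [0.5886, -0.0684, 0.2116]
tool_rot: [3.138, -0.002, 0.156]
force: [-4.7, -14.7, 28.8]
grip_width: -0.0
```

```bash
python3 -c "
from h import *
print(pos(),[r for r in red('side') if r[1][1]>150])"
```

```text
(array([   2.1, -174.9,  211.6]), array([ -4.66, -14.66,  28.75]), 9.0) []
```

The upward force shows the tip riding on the top of the ball. I'll back off and go 2 cm lower.

Emit:
arm_command(gripper=[0, 0, 0, 0], slide=[[0, 2, 0], [0, 4.5, 0], [0, 4.5, 2.3], [0, 4.5, 2.3]], turn=[[0, 0, 0], [0, 0, 0], [0, 0, 0], [0, 0, 0]])

```text
clock: 9.55
position: [0.5941, -0.1112, 0.1853]
tool_rot: [-3.141, 0.003, 0.158]
force: [0.3, 1.0, 0.3]
grip_width: 0.0001
```

```bash
python3 -c "
from h import *
print(pos(),[r for r in red('side') if r[1][1]>150],red('top'))
a=vision.grab_frame('side')[110:270,180:340]
cv2.imwrite('pics/g8.png',cv2.resize(a,(600,600),interpolation=cv2.INTER_CUBIC))"
```

```text
(array([   0.8, -218.1,  185.3]), array([0.26, 1.  , 0.26]), 9.55) [] []
```

View pics/g8.png

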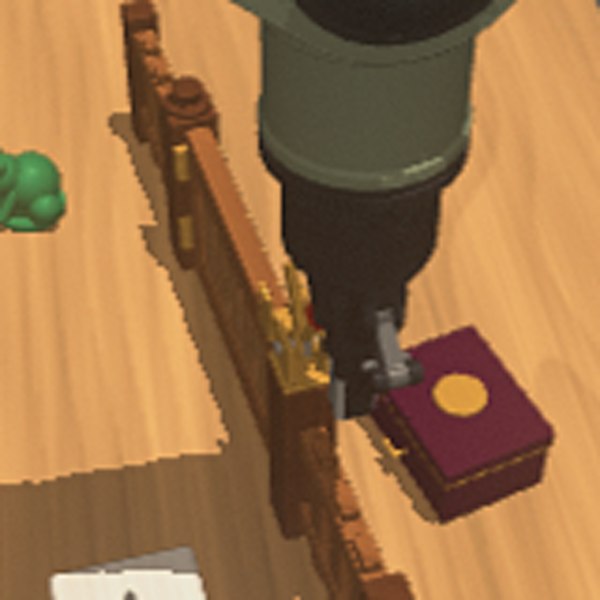

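The gate leaf is in line with the fence. The lever is still on its near side, with the knob hidden behind the finger, and the tip is now below knob height. I'll push again.

Emit:
arm_command(gripper=[0, 0, 0, 0], slide=[[0, -1, 0], [0, -2, 0], [0, -3, 0], [0, -3.5, 0]], turn=[[0, 0, 0], [0, 0, 0], [0, 0, 0], [0, 0, 0]])

```text
clock: 10.2
position: [0.5898, -0.0757, 0.187]
tool_rot: [3.141, -0.001, 0.159]
force: [0.5, -3.6, 2.2]
grip_width: 0.0001
```

Emit:
arm_command(gripper=[0, 0, 0, 0], slide=[[0, -0.5, -0.1], [0, -1, -0.2], [0, -1.5, -0.3], [0, -1.5, -0.3]], turn=[[0, 0, 0], [0, 0, 0], [0, 0, 0], [0, 0, 0]])

```text
clock: 10.7
position: [0.5871, -0.0608, 0.1896]
tool_rot: [-3.141, 0.0, 0.159]
force: [0.5, -1.3, -0.2]
grip_width: -0.0003
```

Emit:
arm_command(gripper=[0, 0, 0, 0, 0], slide=[[0, -0.5, -0.1], [0, -1, -0.1], [0, -1.5, -0.2], [0, -2, -0.2], [0, -2, -0.2]], turn=[[0, 0, 0], [0, 0, 0], [0, 0, 0], [0, 0, 0], [0, 0, 0]])

```text
clock: 11.32
position: [0.584, -0.0411, 0.1916]
tool_rot: [-3.141, -0.0, 0.159]
force: [0.3, -0.9, 0.6]
grip_width: 0.0
```

```bash
python3 -c "
from h import *
print(pos(),[r for r in red('side') if r[1][1]>150],red('top'))"
```

```text
(array([   1.9, -147.2,  191.6]), array([ 0.28, -0.86,  0.62]), 11.325) [] []
```

Emit:
arm_command(gripper=[0, 0, 0], slide=[[0, -0.6, -0.1], [0, -1.2, -0.1], [0, -1.2, -0.1]], turn=[[0, 0, 0], [0, 0, 0], [0, 0, 0]])

```text
clock: 11.8
position: [0.5822, -0.0291, 0.1927]
tool_rot: [-3.141, -0.0, 0.159]
force: [0.6, 0.4, -0.7]
grip_width: 0.0001
```

Emit:
arm_command(gripper=[0, 0, 0, 0, 0], slide=[[0, 3, 0], [0, 8, 0], [0, 8, -6], [-6, 8, -10], [-12, 8, -10]], turn=[[0, 0, 0], [0, 0, 0], [0, 0, 0], [0, 0, 0], [0, 0, 0]])

```text
clock: 12.42
position: [0.4817, -0.127, 0.2939]
tool_rot: [3.141, -0.003, 0.159]
force: [0.0, -0.8, 0.8]
grip_width: 0.0001
```

Emit:
arm_command(gripper=[0, 0, 0, 0], slide=[[-2, 6, 0], [-3, 11, 0], [-4, 15, 0], [-4, 15, 0]], turn=[[0, 0, 0], [0, 0, 0], [0, 0, 0], [0, 0, 0]])

```text
clock: 12.92
position: [0.465, -0.2843, 0.2919]
tool_rot: [3.141, 0.001, 0.154]
force: [-0.4, 0.8, 0.2]
grip_width: -0.0002
```

```bash
python3 -c "
from h import *
a=vision.grab_frame('side');b=vision.grab_frame('top')
A=[r for r in red('side',a) if r[1][1]>150];B=red('top',b);print(pos(),A,B)
if A and B:
    k,e=tri(A[0][1],B[0][1]);print('knob frame mm',Ro.from_euler('z',-YAW).apply(k-O)*1000,e)
cv2.imwrite('pics/g9.png',np.hstack([cv2.resize(a[110:270,180:340],(400,400)),cv2.resize(b[130:270,210:350],(400,400))]))"
```

```text
(array([-152.4, -365.7,  292. ]), array([-0.43,  1.09, -0.13]), 13.025) [(np.int32(51), [255.5, 170.4])] [(np.int32(33), [264.4, 187.5])]
knob frame mm [  3.19864856 -95.73550429 234.06347148] 0.00029279908790515006
```

View pics/g9.png

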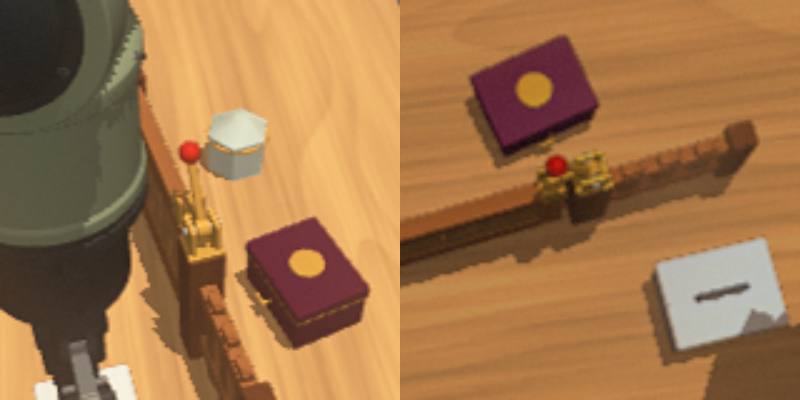

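The knob is at frame y = -96 mm, z = 234 mm, and the latched position is -97 and 236. The picture shows the lever leaning over the gate, the leaf in line with the fence, the tongue between the keeper cheeks, and the hand clear. The tin and boxes are where they were.

```bash
python3 -c "
from workcell import job_done
print(job_done())"
```

```text
the job is handed in; nothing more can be done
None
```

The gate is shut and the latch is over, and I handed the job in at about 13 s on the robot's clock with the hand clear.

- **Gate:** I pushed it with closed fingers until it reached its stop. Contact force rose to about 25 N sideways, 30 N in all, with no more movement, and the last picture shows the leaf in line with the fence.
- **Latch:** I pushed the lever past centre. The knob measured y = -96 mm, z = 234 mm in the gate frame, against about -97 and 236 when latched. The tongue appears to lie between the keeper cheeks, though that is only from the picture.
- **Other objects:** In the last picture the tin, prism box and music box look unmoved. The frog is outside that crop; it looked unmoved in the picture just before the latch push. I did not re-measure any of them.

**What went wrong on the way:**
- The visible fingertips sit about 2 cm higher than the reported TCP.
- Because of that, my first gate push passed over the leaf without touching it.
- My first latch push pressed on top of the ball with about 30 N, then I backed off and went lower. The 40 N limit is for the arm and gripper body, and this was fingertip contact.

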